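# Grade the last limes on the tipping sizer

### The arm

A 6-joint arm with a two-finger parallel gripper is mounted at the origin on the work surface. World frame = base frame: x ahead of the robot, y to its left, z up, the work surface at z = 0. Lengths are in m, angles in rad, forces in N, time in s.
With the tool pointing down it reaches from about 0.35 to 0.85 m from the base axis. Payload 8.1 kg.
Tool frame: the origin (TCP) lies at the centre of the arm's flange, where the gripper is bolted on; the fingertips stand 186 mm ahead of it and the grasp point (between the pads) lies 167 mm ahead of it; z points along the fingers, y is the direction in which the jaws open and shut (so a half turn about z gives the same grasp; the last joint's range is limited). The gripper opens to 93 mm and grips with 3 to 60 N. Pads are 15 mm wide; open, the fingers measure 128 mm over their backs; the gripper's body (75 mm by 188 mm) begins 65 mm behind the grasp point.
Start: joints at [-1.379, 0.13, 1.488, -0, 1.523, -0.085], TCP at [0.164, -0.577, 0.405] pointing down, gripper open.
Joint ranges: [-2.96, 2.96], [-0.89, 2.26], [0.02, 2.5], [-1.34, 4.48], [0, 2.73], [-2.66, 2.66]. Speed limits (rad/s): [2.39, 2.39, 2.79, 3.14, 3.14, 3.14].

### API

Orientations are given as a rotation vector (axis times angle).
In Python, from plant import robot, viewer, order gives the robot as it stands.
- The arm moves only by the tool apply_moves, never from a script. Its argument "deltas" is a list of rows, each a list of 3 entries, a list of its own where there are three numbers: the finger opening in mm, from 0 to 93, then the shift along the tool's x, y, z in mm, then the turn about the tool's z in rad. In form: [[grip, [dx, dy, dz], yaw], ...]. A call has 1 to 5 rows; each row shifts and turns the commanded pose from where the row before left it, along the tool's axes as they then stand; what a row does not reach is not made up. A row lasts 1/8 s, in which the tool goes at most 62.5 mm and 10.7 degrees, less where a joint would pass 70% of its speed; a pose out of reach is approached as far as the arm can. A call is refused whole if a number of a shift passes 62.5 or a number of a turn 0.188, either way. A call with a gripper value outside its range is refused whole. The fingers move at their own pace and stop on an object; "grip_force" is the grip in N (left out, the last holds). Time passes only in rows, so rows that do not move let the fingers close. It gives the time, the measured TCP pose, the force and the opening at its end, in the units of the state.
- robot.read_state(): the state, without advancing time (a new reading comes with each control period).
- viewer.read_camera(name): name is "scene" or "top" or "wrist"; returns the picture (480x640x3 uint8, blue, green, red); there is no depth.
- viewer.get_calibration(name): a dict with "fx", "fy", "cx", "cy" (pixels), "R" (3x3) and "t" (3): a world point X has camera coordinates R X + t. Camera axes: x right, y down, z forward; pixel columns grow to the right and rows downward; lengths in m; the calibration is good to about 2 mm. A picture is of the moment at which its call begins: read the wrist's pose just before it. get_calibration takes no time and is no camera call; for the wrist camera it gives the pose at the moment of the call.
- order.close_job(): hands the job in, once; it reports no verdict.
The state is a dict: "t": time; "q": joint angles; "dq": joint speeds; "joint_torque": joint torques, N m; "tool_pos": TCP position; "orientation": TCP orientation; "force": force on the tool from outside, world axes, zero at the start; "wrist_torque": the same for the moment, N m; "opening": finger opening in m.
Only numpy, scipy, OpenCV 4.12 (cv2) and the standard library are available. Lean on these libraries where they do the work, as an engineer would, in place of code of your own. Each camera call takes 0.05 s, during which the arm holds its last target. There are 200 camera calls.

### The job

Put the loose lime that is resting on the small steel ring into the sizer's trough with the other two, and let go of it. Then gently press the trough's pedal so that all three limes roll out down the stepped ramp and each drops into the pocket of its size (small in the first below the trough, medium in the second, large in the last), and let the trough come back down to rest. Leave the can, bowl and bottle where they stand.

Things in the scene. Friction and masses are not known exactly. Their poses are not given: they have to be found in the camera images.
- sizer: Fixed white plastic lime sizer: a tipping trough feeding a stepped ramp with three pockets under it. Origin on the bench directly under the trough's hinge line; z up; -y is downhill along the ramp, +y runs back along the trough, -x is the pedal's side, towards the robot. Only the trough with its pedal moves. Any order of limes works; they do not block each other, but flung fast they can jump past their pocket.
- ramp_head (a point): Top of the ramp at the hinge, 133 mm above the bench. The ramp is 360 mm long, 84 mm wide, falls 10 degrees to 70 mm high, with 22 mm side lips. It is two flat strips whose gap widens in steps: 26 mm (first 60 mm), 40 mm (to 150 mm), 52 mm (to 250 mm), 66 mm (to 360 mm). A lime rides on the strips until the gap is wider than itself, then drops into the pocket below.
- trough (a joint): Trough and pedal, one rigid part hinged at the ramp head. 0 = at rest: floor slopes 5 degrees down away from the ramp, so limes stay in. Grows to 0.45 rad (stop) as the pedal goes down and the far end rises. Limes start to roll out near 0.1 rad and are out after two seconds at 0.3 rad or more. Pressing takes 3 to 7 N at slow speed; released, it sinks back to 0 by its own weight within a second.
- trough_floor (a point): Middle of the trough floor, 128 mm above the bench at rest; axes as the sizer's when the joint reads 0. The trough is 200 mm long (100 mm each way from here, open at the ramp end, -y), 72 mm wide inside, its side walls 23 mm high. The floor is two strips with a 24 mm gap that centres limes; a medium lime's centre rides 21 mm above it.
- trough_end (a point): Floor of the trough at its end stop (8 mm high, with a 32 mm wall 10 mm behind it), 120 mm above the bench at rest. The two limes already in the trough lie against this stop one behind the other and take up about 95 mm of the length; the free room is the part towards the ramp. A lime let go there rolls back against them.
- pedal_top (a point): Centre of the top of the pedal, a 45 x 45 mm black rubber pad 8 mm thick on an arm on the robot's side of the ramp, 151 mm above the bench at rest; 105 mm in -x and 120 mm in -y from the hinge. It goes down 54 mm, nearly straight, when fully tipped. Free all round and below; the ramp's edge is 40 mm from the pad's inner edge.
- lime_small: Small green lime, a ball 36 mm in diameter, origin at its centre. Starts in the trough, in either order with the large one.
- lime_medium: Medium green lime, a ball 48 mm in diameter, 60 g, origin at its centre. Starts resting on a fixed upright steel ring (36 mm outer diameter, 25 mm high), its centre 45 mm above the bench.
- lime_large: Large green lime, a ball 62 mm in diameter, origin at its centre. Starts in the trough.
- pocket1 (a point): Middle of the floor of the first pocket under the ramp (nearest the trough), for the small lime; 64 mm above the bench. The floor slopes down with the ramp. Pocket 90 mm long (along the ramp) and 78 mm wide.
- pocket2 (a point): Middle of the floor of the second pocket, for the medium lime; 33 mm above the bench, 100 mm long, 78 mm wide.
- pocket3 (a point): Middle of the floor of the third, lowest pocket, for the large lime; 19 mm above the bench, 120 mm long, 78 mm wide.
- sauce_can: Food can with a paper label, 66 mm in diameter, 100 mm high, origin at the centre of its underside; to be left alone.
- mixing_bowl: Steel bowl, 120 mm across, 60 mm high, origin at the centre of its underside; to be left alone.
- spray_bottle: White plastic bottle, 60 mm in diameter, 150 mm high, origin at the centre of its underside; to be left alone.
There are look-alikes about, which are no part of the job. What is shaped like the lime_medium but red is not meant.

How it is judged:
On the way, in this order (a step that is already met when the one before it is completed fails the run):
1. all three limes lie in the trough, still untipped, before it is tipped (x of lime_small in the frame of trough_floor between -0.036 and 0.036 m and y of lime_small in the frame of trough_floor between -0.112 and 0.112 m and z of lime_small in the frame of trough_floor between 0 and 0.045 m and x of lime_medium in the frame of trough_floor between -0.036 and 0.036 m and y of lime_medium in the frame of trough_floor between -0.112 and 0.112 m and z of lime_medium in the frame of trough_floor between 0 and 0.045 m and x of lime_large in the frame of trough_floor between -0.036 and 0.036 m and y of lime_large in the frame of trough_floor between -0.112 and 0.112 m and z of lime_large in the frame of trough_floor between 0 and 0.045 m and value of joint trough below 0.05 rad and contact force between the fingers and lime_medium below 0.05 N), for 0.2 s.
2. with the trough tipped, all three limes have rolled out of it past its hinge onto the ramp (value of joint trough above 0.08 rad and y of each of lime_small, lime_medium, lime_large in the frame of sizer below -0.01 m), for 0.05 s.
At the end, for the whole second after the job is handed in: The small lime lies in the first pocket, the medium in the second and the large in the third, each down on the pocket floor (centre within about 15 mm of its resting height) and at rest (under 0.05 m/s); the trough is back down (joint under 0.05 rad) (x of lime_small in the frame of pocket1 between -0.045 and 0.045 m and y of lime_small in the frame of pocket1 between -0.038 and 0.038 m and z of lime_small in the frame of pocket1 between 0.005 and 0.032 m and x of lime_medium in the frame of pocket2 between -0.045 and 0.045 m and y of lime_medium in the frame of pocket2 between -0.043 and 0.043 m and z of lime_medium in the frame of pocket2 between 0.005 and 0.038 m and x of lime_large in the frame of pocket3 between -0.045 and 0.045 m and y of lime_large in the frame of pocket3 between -0.053 and 0.053 m and z of lime_large in the frame of pocket3 between 0.005 and 0.046 m and value of joint trough below 0.05 rad and linear speed of each of lime_small, lime_medium, lime_large below 0.05 m/s); the robot touches nothing.
It fails at once if the trough is flung up (faster than 1.5 rad/s; about 0.18 m/s at the pedal) (velocity of joint trough above 1.5 rad/s).
It fails at once if the can, bowl or bottle is moved more than 30 mm (distance of any of sauce_can, mixing_bowl, spray_bottle from where it was at the start of the episode above 0.03 m).
It also fails if it takes over 64 s, if anything falls off the work surface, if the arm or the gripper's body presses on something with over 40 N, if the wrist force passes 120 N, or if a joint passes its speed limit or range.

## Working session

There is one attempt and no reset: what is moved stays moved. The work goes in short steps, Python scripts to look and compute and a tool call to move; the robot and the scene stay as the last step left them, time stands still between calls to the robot, and variables do not carry over. Pictures are saved under pics/ and viewed, about 8 in all and at most 12, crops included, and the job is handed in when it is done.

Besides the shell and the picture viewer there is one more tool, called in YAML: its name, and indented under it one key for each argument. apply_moves: Moves the arm, as the interface text tells. Its arguments: {"type":"object","properties":{"deltas":{"type":"array"},"grip_force":{"type":"number"}},"required":["deltas"]}

```bash
mkdir -p pics
cat > h.py <<'E'
import numpy as np, cv2
from plant import robot, viewer, order
def ray(c,u,v):
    R=np.array(c["R"]);t=np.array(c["t"]);o=-R.T@t
    d=R.T@np.array([(u-c["cx"])/c["fx"],(v-c["cy"])/c["fy"],1.]);return o,d
def onplane(c,u,v,z):
    o,d=ray(c,u,v);return o+d*(z-o[2])/d[2]
def proj(c,X):
    p=np.array(c["R"])@np.array(X)+np.array(c["t"]);return np.array([c["fx"]*p[0]/p[2]+c["cx"],c["fy"]*p[1]/p[2]+c["cy"]])
def tri(c1,p1,c2,p2):
    o1,d1=ray(c1,*p1);o2,d2=ray(c2,*p2)
    s=np.linalg.lstsq(np.c_[d1,-d2],o2-o1,rcond=None)[0]
    a,b=o1+s[0]*d1,o2+s[1]*d2;return (a+b)/2,np.linalg.norm(a-b)
def blobs(im,lo,hi,amin=60):
    m=cv2.inRange(cv2.cvtColor(im,cv2.COLOR_BGR2HSV),lo,hi)
    n,_,st,ce=cv2.connectedComponentsWithStats(m)
    return [(ce[i].round(1),st[i].tolist()) for i in range(1,n) if st[i][4]>=amin]
E
python3 - <<'E'
from h import *
s=robot.read_state();print(s)
for n in("top","scene"):
    im=viewer.read_camera(n);cv2.imwrite(f"pics/{n}0.png",im);c=viewer.get_calibration(n);print(n,c)
    for b in blobs(im,(35,80,40),(85,255,255)):print("green",b)
E
```

```text
{'t': 0.0, 'q': array([-1.37939828e+00,  1.31173417e-01,  1.48927408e+00, -3.49163532e-05,
        1.52298448e+00, -8.53820994e-02]), 'dq': array([ 0.00121605,  0.00011045, -0.00101782, -0.00099048,  0.00067603,
        0.00090284]), 'joint_torque': array([-1.91366516e-04, -5.59834099e+01, -4.91764927e+01,  7.66480062e-02,
        3.51551094e-02, -1.14715745e-04]), 'tool_pos': array([ 0.16393827, -0.5769352 ,  0.40368267]), 'orientation': array([-3.10973932e+00, -4.33128334e-01,  2.07661793e-04]), 'force': array([ 0.27237139, -0.18009025, -0.08650577]), 'wrist_torque': array([-0.03736081, -0.01723539,  0.0301237 ]), 'opening': 0.09268518834025449}
top {'fx': 457.7183496448816, 'fy': 457.7183496448816, 'cx': 320.8803754054723, 'cy': 242.1703592353332, 'R': array([[-0.00394442, -0.99967005, -0.02538171],
       [-0.9878693 ,  0.0078356 , -0.15508981],
       [ 0.15523752,  0.02446208, -0.98757426]]), 't': array([0.02196223, 0.56323436, 1.06417503])}
green (array([205.2, 205.8]), [193, 193, 25, 27, 477])
green (array([228.8, 208.6]), [222, 202, 14, 15, 154])
green (array([230. , 303.7]), [222, 294, 17, 20, 247])
scene {'fx': 463.55615161771533, 'fy': 463.55615161771533, 'cx': 311.0735225688411, 'cy': 236.51924211102113, 'R': array([[-0.69989119,  0.71424092, -0.00349807],
       [ 0.53911652,  0.52505995, -0.65853278],
       [-0.46851436, -0.46278716, -0.75254391]]), 't': array([ 0.40772462, -0.2418781 ,  1.19250345])}
green (array([466. , 278.1]), [454, 268, 23, 21, 339])
green (array([419.1, 330.9]), [387, 308, 58, 46, 1373])
```

View pics/top0.png

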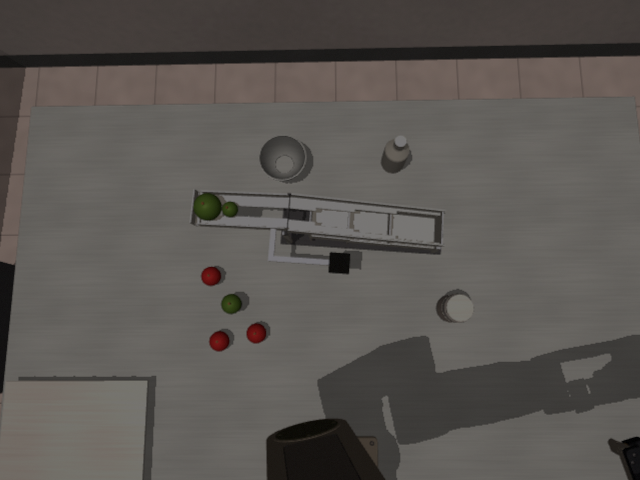

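View pics/scene0.png

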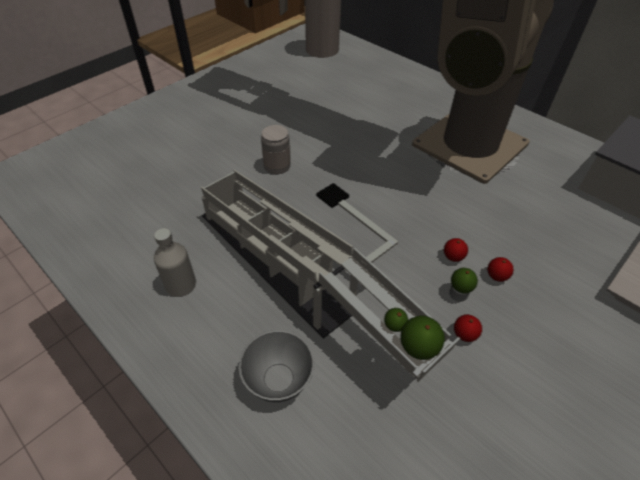

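The green ball at top (231,304) / scene (465,280) stands alone on the ring. The other balls outside the trough, top (210,276), (219,341) and (256,333), are red look-alikes. The green balls at (206,206) and (229,209) are the large and small limes already in the trough. Next I measure and crop to confirm.

Run:
```python
from h import *
T=cv2.imread("pics/top0.png");S=cv2.imread("pics/scene0.png");ct,cs=viewer.get_calibration("top"),viewer.get_calibration("scene")
def circ(im,lo,hi,box):
    m=cv2.inRange(cv2.cvtColor(im,cv2.COLOR_BGR2HSV),lo,hi)
    k=np.zeros_like(m);x0,y0,x1,y1=box;k[y0:y1,x0:x1]=m[y0:y1,x0:x1]
    c=max(cv2.findContours(k,0,2)[0],key=cv2.contourArea);(u,v),r=cv2.minEnclosingCircle(c);return (u,v),r,cv2.contourArea(c)
G=((28,90,15),(90,255,255))
g1=circ(T,*G,(215,290,248,322));g2=circ(S,*G,(445,260,485,300));print("med",g1,g2,tri(ct,g1[0],cs,g2[0]),onplane(ct,*g1[0],.045),onplane(cs,*g2[0],.045))
L=circ(T,*G,(185,185,221,225));s=circ(T,*G,(222,195,242,220))
print("large",L,onplane(ct,*L[0],.15),"small",s,onplane(ct,*s[0],.145))
for b in blobs(T,(0,120,60),(8,255,255)):print("red",b[0],b[1],onplane(ct,*b[0],.024)) if b[1][4]<900 else 0
D=((0,0,0),(180,255,28))
p=circ(T,*D,(325,248,355,278));q=circ(S,*D,(310,178,356,212));print("pedal",p,q,tri(ct,p[0],cs,q[0]),onplane(ct,*p[0],.151),onplane(cs,*q[0],.151))
a=cv2.resize(T[180:370,175:365],(570,570),interpolation=2);cv2.imwrite("pics/c1.png",a)
a=cv2.resize(T[180:260,185:455],(800,237),interpolation=2);cv2.imwrite("pics/c2.png",cv2.convertScaleAbs(a,alpha=1.5))
```

```text
med ((231.0, 303.5), 9.708344459533691, 266.5) ((463.941162109375, 279.941162109375), 12.723690032958984, 460.5) (array([0.41718288, 0.2346647 , 0.0391622 ]), np.float64(0.00010254981277292905)) [0.41706892 0.23332766 0.045     ] [0.42179694 0.23598201 0.045     ]
large ((206.88710021972656, 206.19354248046875), 13.8943510055542, 548.5) [0.62993338 0.26989419 0.15      ] small ((229.5, 208.5), 7.905794143676758, 167.0) [0.62534328 0.22021087 0.145     ]
red [209.7 275.8] [202, 267, 17, 19, 241] [0.48518297 0.29229983 0.024     ]
red [255.2 333.4] [247, 324, 18, 19, 260] [0.34614622 0.17768364 0.024     ]
red [218.  341.3] [210, 332, 17, 19, 253] [0.32780627 0.26691863 0.024     ]
pedal ((339.0, 262.5), 13.124505043029785, 349.0) ((332.0, 195.5), 15.07491397857666, 362.5) (array([ 0.50267315, -0.02323246,  0.14144636]), np.float64(0.00012582352638326505)) [ 0.50164396 -0.02314111  0.151     ] [ 0.51017612 -0.01661638  0.151     ]
```

View pics/c1.png

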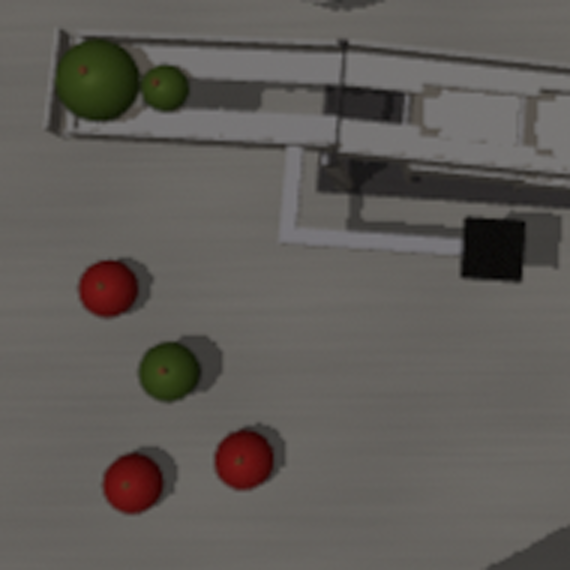

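View pics/c2.png

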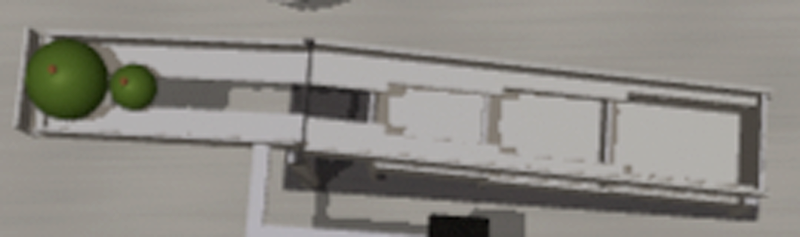

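The crop confirms one green ball on the ring, at crop (169,371), with red ones all around it. It also shows the trough with two limes and the ramp running right. Next is the sizer frame from the ramp corners, the pedal and the limes.

Run:
```python
from h import *
ct=viewer.get_calibration("top");k=.3375
P=lambda u,v,z:onplane(ct,185+u*k,180+v*k,z)[:2]
h1,h2=P(309,43,.155),P(305,150,.155);e1,e2=P(766,94,.092),P(764,192,.092)
print(h1,h2,e1,e2,np.linalg.norm(h1-h2),np.linalg.norm(e1-e2))
H=(h1+h2)/2;E=(e1+e2)/2;print(H,E,np.linalg.norm(H-E))
L=np.array([.62993,.26989]);s=np.array([.62534,.22021]);ped=np.array([.5030,-.0220])
for n,d in(("ramp",H-E),("limeL-E",L-E),("L-s",L-s)):print(n,np.degrees(np.arctan2(-d[0],d[1])))
th=np.arctan2(-(L-E)[0],(L-E)[1])
X=np.array([np.cos(th),np.sin(th)]);Y=np.array([-np.sin(th),np.cos(th)])
O=ped+.105*X+.120*Y;print("O from pedal",O)
for n,p in(("L",L),("s",s),("E",E),("H",H),("ped",ped)):print(n,(p-O)@X,(p-O)@Y)
print("state yaw",robot.read_state()["orientation"])
```

```text
[0.65343594 0.08551122] [0.57210009 0.0879209 ] [ 0.62521105 -0.26797541] [ 0.54750444 -0.26291692] 0.08137154088621507 0.07787108582450643
[0.61276802 0.08671606] [ 0.58635775 -0.26544617] 0.3531511483685012
ramp -4.288846635212967
limeL-E -4.653179270923239
L-s -5.27864606341888
O from pedal [0.61738881 0.08908646]
L -0.0021676596551276107 0.1812250102152813
s -0.0027122881018637 0.13133639548351103
E -0.002167659655127621 -0.3558814525233382
H -0.004413263479808049 -0.002737443856259502
ped -0.10500000000000001 -0.12000000000000001
state yaw [-3.10994504e+00 -4.33190904e-01  1.73522107e-04]
```

apply_moves:
  deltas:
    - [80,[0,0,0],0.179]
    - [80,[0,0,0],0.179]
    - [80,[26,-50,0],0]
    - [80,[26,-50,0],0]
    - [80,[26,-50,0],0]
  grip_force: 8

```text
t: 0.72
tool_pos: [0.2544, -0.4324, 0.4041]
orientation: [-3.138, 0.129, 0.0]
force: [0.5, -0.5, 0.5]
opening: 0.0799
```

apply_moves:
  deltas:
    - [80,[26,-50,0],0]
    - [80,[26,-50,0],0]
    - [80,[26,-50,0],0]
    - [80,[26,-50,0],0]
    - [80,[26,-50,0],0]

```text
t: 1.35
tool_pos: [0.4042, -0.1936, 0.4045]
orientation: [-3.139, 0.128, 0.0]
force: [0.6, -0.2, 0.7]
opening: 0.0801
```

apply_moves:
  deltas:
    - [80,[-3,-54,0],0]
    - [80,[-3,-54,0],0]
    - [80,[-3,-54,0],0]
    - [80,[-3,-54,0],0]
    - [80,[-3,-54,0],0]

```text
t: 1.98
tool_pos: [0.4102, 0.0767, 0.4046]
orientation: [3.139, -0.128, 0.0]
force: [0.9, 0.6, 0.6]
opening: 0.0797
```

apply_moves:
  deltas:
    - [80,[-2,-53,20],0]
    - [80,[-2,-53,20],0]
    - [80,[-1,-52,20],0]
    - [80,[0,0,0],0]

```text
t: 2.48
tool_pos: [0.4172, 0.2353, 0.3421]
orientation: [3.138, -0.121, -0.007]
force: [0.2, -0.5, -0.0]
opening: 0.0798
```

Run:
```python
from h import *
s=robot.read_state();print(s["t"],s["tool_pos"],s["orientation"])
c=viewer.get_calibration("wrist");im=viewer.read_camera("wrist");cv2.imwrite("pics/w1.png",im)
for b in blobs(im,(28,90,15),(90,255,255),300):
    u=b[1][0]+b[1][2]/2;v=b[1][1]+b[1][3]/2;print(b,onplane(c,u,v,.045))
ct=viewer.get_calibration("top");print(proj(c,[.419,.2347,.045]))
```

```text
2.475 [0.41720721 0.23534506 0.34205749] [ 3.1379183  -0.12057861 -0.00713369]
(array([323.8, 233.2]), [290, 199, 68, 69, 3623]) [0.41862247 0.23301168 0.045     ]
[321.51042682 233.15502498]
```

View pics/w1.png

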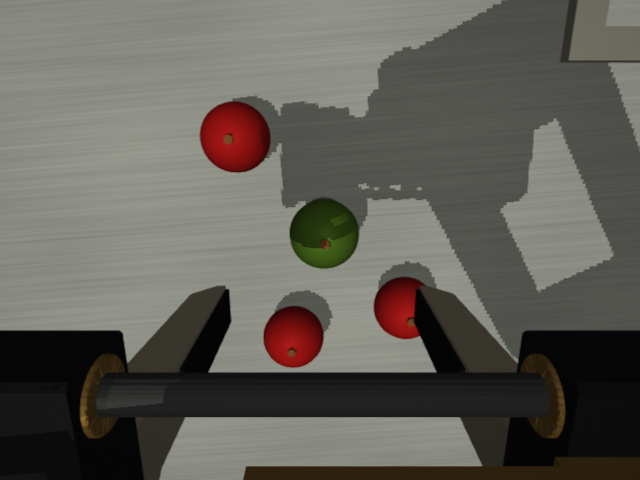

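The wrist view shows the green lime at (324,233), midway between the jaw lines, with the reds clear of the fingers' path. Its position agrees with the fixed cameras within 2 mm.

apply_moves:
  deltas:
    - [75,[2,2,40],0]
    - [75,[0,0,40],0]
    - [75,[0,0,30],0]
    - [75,[0,0,19],0]
    - [75,[0,0,0],0]

```text
t: 3.15
tool_pos: [0.42, 0.2293, 0.2148]
orientation: [3.137, -0.13, -0.004]
force: [0.0, -0.2, -0.5]
opening: 0.0748
```

apply_moves:
  deltas:
    - [40,[0,0,0],0]
    - [40,[0,0,0],0]
    - [40,[0,0,0],0]
    - [40,[0,0,0],0]
    - [40,[0,0,0],0]
  grip_force: 8

```text
t: 3.78
tool_pos: [0.4207, 0.231, 0.2164]
orientation: [-3.138, 0.127, -0.002]
force: [1.4, 1.5, 4.2]
opening: 0.0476
```

apply_moves:
  deltas:
    - [40,[0,0,-20],0]
    - [40,[0,0,-40],0]
    - [40,[0,0,-50],0]
    - [40,[0,0,-50],0]
    - [40,[0,0,-15],0]

```text
t: 4.4
tool_pos: [0.4209, 0.231, 0.3943]
orientation: [-3.137, 0.127, -0.007]
force: [1.4, -0.6, -0.7]
opening: 0.0477
```

Run:
```python
from h import *
s=robot.read_state();print(s["t"],s["tool_pos"],s["opening"],s["force"])
im=viewer.read_camera("wrist");print(blobs(im,(28,90,15),(90,255,255),200))
p=s["tool_pos"];th=np.radians(-4.65);X=np.array([np.cos(th),np.sin(th)]);Y=np.array([-np.sin(th),np.cos(th)])
O=np.array([.6155,.0885]);d=O+.055*Y-p[:2];print("tx,ty mm",d@X*1e3,-d@Y*1e3, "dz",(p[2]-.325)*1e3)
```

```text
4.4 [0.42094183 0.23096884 0.39430242] 0.04766871073683858 [ 1.40097947 -0.64905148 -0.65533954]
[(array([322.1, 324.1]), [262, 270, 121, 103, 10059])]
tx,ty mm 205.4675575376609 71.22731438645266 dz 69.3024166443747
```

apply_moves:
  deltas:
    - [40,[41,14,0],0]
    - [40,[41,14,0],0]
    - [40,[41,14,0],0]
    - [40,[41,14,0],0]
    - [40,[41,14,0],0]

```text
t: 5.08
tool_pos: [0.6198, 0.1435, 0.3876]
orientation: [3.138, -0.128, -0.006]
force: [-0.1, -0.2, 1.3]
opening: 0.0475
```

apply_moves:
  deltas:
    - [40,[0,0,10],0]
    - [40,[0,0,20],0]
    - [40,[0,0,5],0]
    - [40,[0,0,0],0]

```text
t: 5.58
tool_pos: [0.618, 0.1449, 0.3547]
orientation: [3.139, -0.126, -0.003]
force: [0.9, -1.1, -0.7]
opening: 0.0471
```

Run:
```python
from h import *
s=robot.read_state();print(s["t"],s["tool_pos"],s["orientation"],s["opening"],s["force"])
p=s["tool_pos"];th=np.radians(-4.65);X=np.array([np.cos(th),np.sin(th)]);Y=np.array([-np.sin(th),np.cos(th)])
O=np.array([.6155,.0885]);d=O+.055*Y-p[:2];print("tx,ty mm",d@X*1e3,-d@Y*1e3, "dz",(p[2]-.325)*1e3)
im=viewer.read_camera("wrist");a=im;b=viewer.read_camera("scene")[240:400,280:500]
b=cv2.resize(b,(440,320));a=cv2.resize(a,(427,320));cv2.imwrite("pics/p1.png",cv2.convertScaleAbs(np.hstack([a[:,:360],b]),alpha=1.4))
```

```text
5.575 [0.61802954 0.14487301 0.35466251] [ 3.13875891e+00 -1.25903331e-01 -3.03003579e-03] 0.047107683129310324 [ 0.86767068 -1.11138073 -0.71957047]
tx,ty mm 2.048875371053801 1.3925254522228339 dz 29.662511824626147
```

View pics/p1.png

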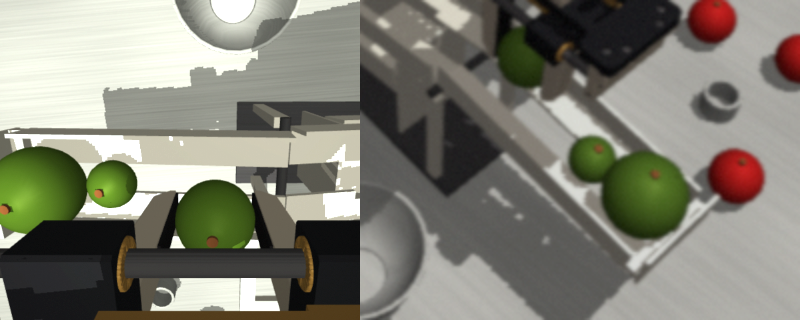

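The lime is held above the free part of the trough, with the small and large limes clear of the fingers. Lowering it now.

apply_moves:
  deltas:
    - [40,[2,2,10],0]
    - [40,[0,0,10],0]
    - [40,[0,0,8],0]
    - [40,[0,0,0],0]

```text
t: 6.18
tool_pos: [0.6206, 0.1421, 0.3265]
orientation: [3.139, -0.128, -0.003]
force: [-0.1, 0.8, -0.5]
opening: 0.0475
```

apply_moves:
  deltas:
    - [52,[0,0,0],0]
    - [56,[0,0,0],0]
    - [60,[0,0,0],0]
    - [60,[0,0,0],0]

```text
t: 6.68
tool_pos: [0.6209, 0.1422, 0.328]
orientation: [-3.139, 0.127, -0.0]
force: [-0.3, -0.0, -0.2]
opening: 0.0597
```

apply_moves:
  deltas:
    - [60,[0,0,-8],0]
    - [60,[0,0,-20],0]
    - [60,[0,0,-30],0]
    - [60,[0,0,-30],0]
    - [60,[0,0,0],0]

```text
t: 7.3
tool_pos: [0.6216, 0.1423, 0.4212]
orientation: [-3.138, 0.127, -0.012]
force: [-0.3, -0.3, -0.2]
opening: 0.0599
```

Run:
```python
from h import *
s=robot.read_state();print(s["t"],s["tool_pos"],s["opening"],s["force"])
c=viewer.get_calibration("scene")
b=viewer.read_camera("scene");print(blobs(b,(28,90,15),(90,255,255),60))
T=viewer.read_camera("top");print(blobs(T,(28,90,15),(90,255,255),60))
cv2.imwrite("pics/p2.png",cv2.convertScaleAbs(np.hstack([cv2.resize(T[170:280,180:400],(440,220)),cv2.resize(b[250:360,340:480],(280,220))]),alpha=1.4))
```

```text
7.3 [0.62163972 0.14227705 0.42120143] 0.059939579072189074 [-0.26928598 -0.34625412 -0.20261376]
[(array([374.1, 295.1]), [360, 280, 30, 31, 712]), (array([416.5, 333.5]), [385, 308, 60, 51, 1815])]
[(array([221.4, 210.1]), [194, 201, 58, 19, 753])]
```

View pics/p2.png

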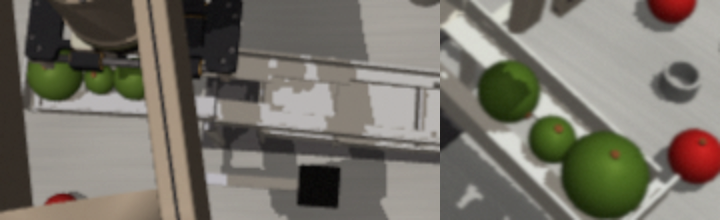

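All three limes lie in the trough: large, then small, then medium. Next I close the fingers and go over the pedal.

apply_moves:
  deltas:
    - [0,[-21,35,0],0]
    - [0,[-21,35,0],0]
    - [0,[-21,35,0],0]
    - [0,[-21,34,0],0]
    - [0,[-21,34,0],0]

```text
t: 8.02
tool_pos: [0.5009, -0.0226, 0.4142]
orientation: [-3.139, 0.127, 0.004]
force: [0.4, -0.1, 0.7]
opening: 0.0146
```

apply_moves:
  deltas:
    - [0,[0,0,30],0]
    - [0,[0,0,25],0]
    - [0,[0,0,10],0]
    - [0,[0,0,0],0]

```text
t: 8.52
tool_pos: [0.5018, -0.0216, 0.3496]
orientation: [-3.139, 0.127, 0.004]
force: [-1.5, 0.3, 0.0]
opening: 0.0003
```

Run:
```python
from h import *
s=robot.read_state();print(s["t"],s["tool_pos"],s["opening"],s["force"])
c=viewer.get_calibration("wrist");im=viewer.read_camera("wrist");cv2.imwrite("pics/w2.png",im)
print(proj(c,[.503,-.022,.151]))
S=viewer.read_camera("scene");cv2.imwrite("pics/w2.png",np.hstack([cv2.resize(im,(427,320)),cv2.resize(S[110:270,240:425],(370,320))]))
```

```text
8.525 [ 0.50178531 -0.02162277  0.34963123] 0.00034252087066018 [-1.50267835  0.34838084  0.04207363]
[321.92929309 291.37000787]
```

View pics/w2.png

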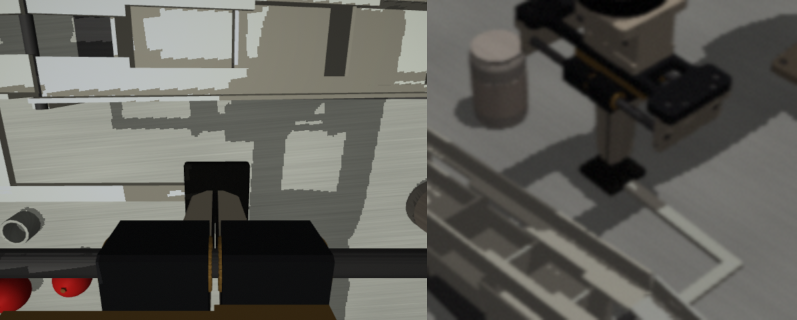

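The closed fingertips stand over the middle of the black pad, at wrist-crop (216,190), about 12 mm above it. Pressing slowly.

apply_moves:
  deltas:
    - [0,[0,0,3],0]
    - [0,[0,0,3],0]
    - [0,[0,0,3],0]
    - [0,[0,0,3],0]
    - [0,[0,0,3],0]

```text
t: 9.25
tool_pos: [0.5022, -0.0219, 0.3359]
orientation: [3.139, -0.128, 0.0]
force: [-3.1, -0.7, 5.6]
opening: 0.0012
```

apply_moves:
  deltas:
    - [0,[0,0,3],0]
    - [0,[0,0,3],0]
    - [0,[0,0,3],0]
    - [0,[0,0,3],0]
    - [0,[0,0,3],0]

```text
t: 9.88
tool_pos: [0.5021, -0.0224, 0.3213]
orientation: [3.137, -0.128, 0.0]
force: [-4.1, -4.3, 5.5]
opening: 0.0002
```

apply_moves:
  deltas:
    - [0,[0,0,3],0]
    - [0,[0,0,3],0]
    - [0,[0,0,3],0]
    - [0,[0,0,3],0]
    - [0,[0,0,3],0]

```text
t: 10.5
tool_pos: [0.5022, -0.0219, 0.306]
orientation: [3.139, -0.128, 0.0]
force: [-1.8, 0.7, 5.2]
opening: 0.0008
```

apply_moves:
  deltas:
    - [0,[0,0,2],0]
    - [0,[0,0,2],0]
    - [0,[0,0,2],0]
    - [0,[0,0,2],0]
    - [0,[0,0,0],0]

```text
t: 11.12
tool_pos: [0.5022, -0.0218, 0.2976]
orientation: [3.139, -0.128, 0.0]
force: [1.2, -0.1, 1.8]
opening: 0.0005
```

apply_moves:
  deltas:
    - [0,[0,0,0],0]
    - [0,[0,0,0],0]
    - [0,[0,0,0],0]
    - [0,[0,0,0],0]
    - [0,[0,0,0],0]

```text
t: 11.75
tool_pos: [0.5022, -0.0218, 0.2978]
orientation: [3.139, -0.127, 0.0]
force: [1.1, 0.3, 2.7]
opening: 0.0003
```

Run:
```python
from h import *
s=robot.read_state();print(s["t"],s["tool_pos"],s["opening"],s["force"])
S=viewer.read_camera("scene");T=viewer.read_camera("top")
print(blobs(S,(28,90,15),(90,255,255),40));print(blobs(T,(28,90,15),(90,255,255),40))
cv2.imwrite("pics/w3.png",cv2.convertScaleAbs(np.hstack([cv2.resize(S[150:370,190:470],(560,440))]),alpha=1.4))
```

```text
11.75 [ 0.50220176 -0.02180574  0.2977781 ] 0.00030369996492082775 [1.10250449 0.26177422 2.65132988]
[(array([378.4,  19.7]), [355, 6, 40, 29, 237]), (array([597.2,  61.2]), [584, 45, 26, 35, 161]), (array([255.4, 208.8]), [238, 189, 36, 46, 952]), (array([293.2, 244.9]), [285, 240, 16, 13, 124])]
[(array([397.9, 222.4]), [392, 210, 15, 26, 310])]
```

View pics/w3.png

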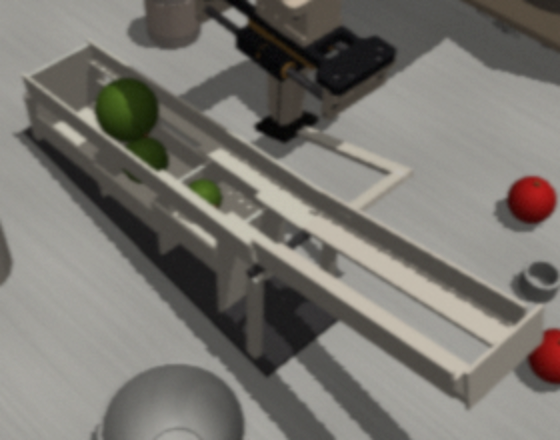

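All three limes are out of the trough. The small one is in pocket 1, the medium in pocket 2, and the large is arriving at pocket 3. Now I raise slowly.

apply_moves:
  deltas:
    - [0,[0,0,0],0]
    - [0,[0,0,0],0]
    - [0,[0,0,0],0]
    - [0,[0,0,-4],0]
    - [0,[0,0,-5],0]

```text
t: 12.48
tool_pos: [0.5019, -0.0219, 0.3067]
orientation: [3.139, -0.128, -0.002]
force: [-0.4, -2.2, 1.7]
opening: 0.0004
```

apply_moves:
  deltas:
    - [0,[0,0,-6],0]
    - [0,[0,0,-6],0]
    - [0,[0,0,-6],0]
    - [0,[0,0,-6],0]
    - [0,[0,0,-6],0]

```text
t: 13.1
tool_pos: [0.5022, -0.0215, 0.3372]
orientation: [-3.138, 0.127, -0.0]
force: [-0.3, 1.5, 2.7]
opening: 0.0009
```

apply_moves:
  deltas:
    - [0,[0,0,-30],0]
    - [0,[0,0,-40],0]
    - [0,[-60,0,-15],0]
    - [0,[-60,0,0],0]
    - [0,[0,0,0],0]

```text
t: 13.72
tool_pos: [0.3795, -0.0115, 0.4219]
orientation: [3.139, -0.127, 0.003]
force: [1.9, -0.7, 0.0]
opening: 0.0007
```

apply_moves:
  deltas:
    - [0,[0,0,0],0]
    - [0,[0,0,0],0]
    - [0,[0,0,0],0]
    - [0,[0,0,0],0]
    - [0,[0,0,0],0]

```text
t: 14.35
tool_pos: [0.3828, -0.0121, 0.4215]
orientation: [-3.139, 0.128, 0.001]
force: [-0.4, -0.3, -0.0]
opening: 0.0007
```

Run:
```python
from h import *
s=robot.read_state();print(s["t"],s["tool_pos"],s["force"])
S=viewer.read_camera("scene");T=viewer.read_camera("top");cs,ct=viewer.get_calibration("scene"),viewer.get_calibration("top")
print(blobs(S,(28,90,15),(90,255,255),40));print(blobs(T,(28,90,15),(90,255,255),40))
th=np.radians(-4.65);X=np.array([np.cos(th),np.sin(th)]);Y=np.array([-np.sin(th),np.cos(th)]);O=np.array([.6155,.0885])
for n,y,z in(("small",-.105,.082),("med",-.20,.057),("large",-.305,.050)):
    w=[*(O+y*Y),z];print(n,"expected px scene",proj(cs,w),"top",proj(ct,w))
a=np.hstack([cv2.resize(S[150:370,190:470],(420,330)),cv2.resize(T[140:340,180:480],(380,330))]);cv2.imwrite("pics/w4.png",cv2.convertScaleAbs(a,alpha=1.4))
```

```text
14.35 [ 0.3828071  -0.01205849  0.42151069] [-0.44003582 -0.31565966 -0.03298794]
[(array([601.8,  58.8]), [597, 52, 12, 15, 43]), (array([232.9, 199.1]), [218, 189, 27, 24, 417]), (array([264.3, 225.3]), [253, 218, 21, 17, 220]), (array([293.2, 245.1]), [285, 240, 15, 13, 125])]
[(array([340.1, 220.9]), [333, 215, 15, 12, 143]), (array([378.6, 225.4]), [370, 217, 19, 17, 256]), (array([424.4, 229.4]), [412, 218, 26, 23, 472])]
small expected px scene [295.37040551 248.93880906] top [335.17502822 221.24664522]
med expected px scene [265.18916622 229.2001767 ] top [374.62804017 226.12786501]
large expected px scene [235.29605223 203.59162016] top [418.05217674 229.77752876]
```

View pics/w4.png

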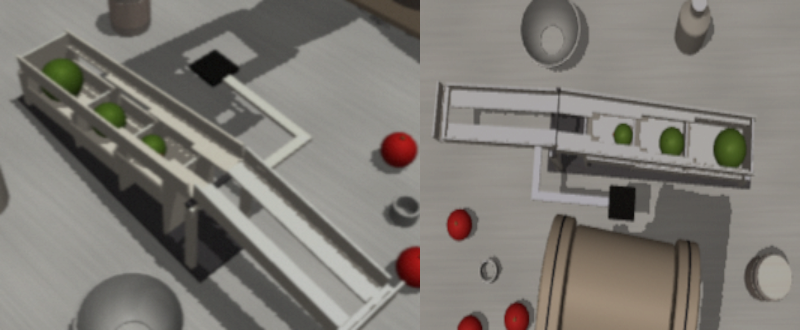

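Run:
```python
from h import *
T=viewer.read_camera("top");print(blobs(T,(28,90,15),(90,255,255),40));print(robot.read_state()["force"])
order.close_job()
```

```text
[(array([340.1, 220.9]), [333, 215, 15, 12, 143]), (array([378.5, 225.4]), [370, 217, 18, 17, 255]), (array([424.4, 229.4]), [412, 218, 26, 23, 471])]
[ 0.27897359  0.53477332 -0.88245254]
the job is handed in; nothing more can be done
```

The job is done and handed in at about 14.5 s of the 64 s allowed; closing it reports no verdict. I set the medium lime in the trough behind the other two and let go. Then I pressed the pedal slowly by about 40 mm, held it, let it rise gently and backed the arm away.

- **Limes:** in the last pictures the small lime is in pocket 1, the medium in pocket 2 and the large in pocket 3. In the last two top pictures they had moved no more than 0.1 pixel, so they are at rest. They lie a few pixels downhill of where I expected the pocket middles, as the sloping pocket floors would cause.
- **Trough:** the pedal is back at its starting pixel, so the trough is down.
- **Robot:** it is clear of everything, with force readings at the noise level.
- **Can, bowl and bottle:** nothing went near them. They look unmoved in the last picture, but I did not measure their positions.

One measurement disagreed slightly: the scene camera's positions differed from the top camera's by 5 to 10 mm at the height of the lime and the pedal. The wrist camera settled the lime's position. For the pedal I used a point between the two, near the top camera's, and the wrist view confirmed it.

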